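# Index the turntable to the next hole

### The arm

A 7-joint arm with a two-finger parallel gripper is mounted at the origin on the work surface. World frame = base frame: x ahead of the robot, y to its left, z up, the work surface at z = 0. Lengths are in m, angles in rad, forces in N, time in s.
With the tool pointing down it reaches from about 0.4 to 0.85 m from the base axis. Payload 4.5 kg.
Tool frame: the origin (TCP) lies midway between the tips of the shut fingers; the grasp point (between the pads) lies 19 mm behind it; z points along the fingers, y is the line along which they close (so a half turn about z gives the same grasp; the last joint's range is limited). The gripper opens to 88 mm and grips with 3 to 60 N. Pads are 18 mm wide; open, the fingers measure 123 mm over their backs; the gripper's body (75 mm by 187 mm) begins 45 mm behind the grasp point.
Start: joints at [0.034, 0.689, -0.195, 1.565, 0.157, 0.902, -0.215], TCP at [0.625, 0, 0.239] pointing down, gripper open.
Joint ranges: [-3.01, 3.01], [-0.46, 2.08], [-1.47, 1.51], [0.13, 2.56], [-1, 4.14], [0.04, 2.09], [-2.66, 2.66]. Speed limits (rad/s): [2.57, 2.57, 3.14, 3.14, 3.14, 3.14, 3.14].

### API

Orientations are given as a unit quaternion [x, y, z, w].
In Python, from plant import r gives the robot as it stands.
- The arm moves only by the tool carry_out, never from a script. Its argument "plan" is a list of rows, each an object with "rot": the turn, a rotation vector about the tool's x, y, z in rad, a list of three; "xyz": the shift along the tool's x, y, z in m, a list of three; "grip": the closure in counts, from 0 (fully open) to 255 (shut). In form: [{"rot": [wx, wy, wz], "xyz": [dx, dy, dz], "grip": grip}, ...]. A call has 1 to 8 rows; each row is the pose to reach, as a shift and turn from the pose commanded when the call began, along the tool's axes at that moment; what a row does not reach only later rows make up. A row lasts 1/12 s, in which the tool goes at most 41.7 mm and 7.16 degrees, less where a joint would pass 70% of its speed; a pose out of reach is approached as far as the arm can. A call with a gripper value outside its range is refused whole. The fingers move at their own pace and stop on an object; "squeeze" is the grip in N (left out, the last holds). Time passes only in rows, so rows that repeat a pose let the fingers close. It gives the time, the measured TCP pose, the force, the opening and the grip force at its end, in the units of the state.
- r.get_state(): the state, without advancing time (a new reading comes with each control period).
- r.snapshot(name): name is "scene" or "side" or "wrist"; returns the picture (400x640x3 uint8, red, green, blue); there is no depth.
- r.camera_params(name): a dict with "fx", "fy", "cx", "cy" (pixels), "position" and "attitude" of the camera in the world; the wrist camera has in their place "hand_eye" (4x4, takes a point from camera to tool coordinates, whose origin is the TCP and whose axes are the flange's). Camera axes: x right, y down, z forward; pixel columns grow to the right and rows downward; lengths in m; the calibration is good to about 2 mm. A picture is of the moment at which its call begins: read the wrist's pose just before it. camera_params takes no time and is no camera call.
- r.finish_job(): hands the job in; it is judged then, once.
The state is a dict: "clock": time; "q": joint angles; "qd": joint speeds; "joint_torque": joint torques, N m; "tool_pos": TCP position; "eef_rot": TCP orientation; "contact_force": force on the tool from outside, world axes, zero at the start; "moment": the same for the moment, N m; "opening": opening from 0.0 (shut) to 1.0 (fully open); "finger_force": force on a finger pad.
Only numpy, scipy, OpenCV 4.12 (cv2) and the standard library are available. Lean on these libraries where they do the work, as an engineer would, in place of code of your own. Each camera call takes 0.05 s, during which the arm holds its last target. There are 200 camera calls.

### The job

The perforated plate on the indexing turntable is ready for its next measuring position. With a fingertip, press the spring plunger in the round collar down and, while holding it down, push the table anticlockwise (seen from above) to the very next hole of the index plate, then let go so that the plunger springs fully up into that hole and locks the table. Just press and push, lift nothing: the plate and the white puck must ride round on the table, and everything else stays where it is.

Things in the scene. Friction and masses are not known exactly. Their poses are not given: they have to be found in the camera images.
- axis (a point): Indexing turntable, fixed to the bench: dark round foot, a bare aluminium index plate (260 mm across, 8 mm thick, top 64 mm above the bench) with 12 holes (dark, 14 mm) evenly spaced 30 degrees apart on a circle of 116 mm radius, and above it a grey turntable disc (200 mm across). This point is on the vertical turning axis, at the disc's top, 79 mm above the bench. x of this frame points from the axis to the hole in which the plunger pin starts; z is up.
- turntable (a joint): Angle of the turntable, rad, 0 at the start (pin in its first hole), growing anticlockwise seen from above; the next hole is at +0.524 (30 degrees). While the pin is in a hole the table is locked, with about 1 degree of play; with the pin out, it turns freely with light friction (0.2 N m) and stays where it is left.
- collar (a point): Centre of the top rim of the round bright steel collar that is carried on two short bars at the turntable's edge, 168 mm from the axis, and turns with it. The collar is an open ring, 72 mm outside, 52 mm inside; its rim is 96 mm above the bench. A finger inside it can press the plunger and push the table by the collar's wall.
- pad (a point): Centre of the top face of the plunger's black rubber pad, 49 mm across, filling the inside of the collar, 2 mm below the rim when up. It moves down when pressed and turns with the table. A stem below it carries a foot that reaches under the index plate, with an upright 10 mm pin that sits in a hole from below.
- plunger (a joint): How far the plunger is pressed down, m: 0 fully up, 0.014 at the bottom stop. A spring pushes it up, about 4 N at the top to 7 N at the bottom. From about 0.009 to 0.010 on, the pin is out of its hole and the table is free: press to about 0.012. If let go between holes the pin rubs under the plate (it then reads about 0.009); let go within about 2 degrees of a hole, the rounded pin draws the table into line and rises to 0.
- next_hole (a point): Centre of the next hole anticlockwise, at the index plate's top face, 116 mm from the axis, 64 mm above the bench. The pin belongs in this hole at the end; the collar's centre is then on the same line from the axis.
- sample: White-grey glazed ceramic plate with many small holes, 150 mm across, 10 mm thick, lying loose in the middle of the turntable disc. Origin at the centre of its underside.
- puck: White ceramic puck, 32 mm across, 12 mm high, lying loose on the perforated plate. Origin at the centre of its underside.
- plate_low: Spare perforated ceramic plate, 140 mm across, 9 mm thick, on the bench. Leave alone.
- plate_small: Small perforated ceramic plate, 90 mm across, 9 mm thick, lying on the spare plate. Leave alone.
- bowl: White ceramic bowl, 120 mm across, 55 mm high. Leave alone.
- mallet: Wooden mallet with a black rubber ball, 240 mm long, lying on the bench. Leave alone.
- microphone: Hand microphone, 195 mm long, lying on the bench. Leave alone.
There are look-alikes about, which are no part of the job. Leave any blue look-alike of the sample alone.

How it is judged:
By the outcome, as a careful person would: the job done as asked, in the order asked, and still so for the second after the job is handed in, with the robot touching nothing.
It also fails if it takes over 32 s, if anything falls off the work surface, if the arm or the gripper's body presses on something with over 40 N, if the wrist force passes 120 N, or if a joint passes its speed limit or range.

## Working session

There is one attempt and no reset: what is moved stays moved. The work goes in short steps, Python scripts to look and compute and a tool call to move; the robot and the scene stay as the last step left them, time stands still between calls to the robot, and variables do not carry over. Pictures are saved under pics/ and viewed, at most 10 in all, crops included, and the job is handed in when it is done.

Besides the shell and the picture viewer there is one more tool, called by a JSON object that holds its "method" and its "body", one argument or row to a line. carry_out: Moves the arm, as the interface text tells. Its arguments: {"type":"object","properties":{"plan":{"type":"array"},"squeeze":{"type":"number"}},"required":["plan"]}

```bash
mkdir -p pics; ls
python3 - <<'E'
from plant import r
import cv2,json
s=r.get_state();print(s)
for n in("scene","side","wrist"):
    im=r.snapshot(n);cv2.imwrite(f"pics/{n}0.png",im[:,:,::-1]);print(n,r.camera_params(n))
E
```

```text
pics
{'clock': 0.0, 'q': array([ 0.03381334,  0.68999963, -0.194489  ,  1.56631385,  0.15732365,
        0.9025103 , -0.21512374]), 'qd': array([ 0.00024454, -0.000691  , -0.00184072, -0.00061113,  0.00077165,
       -0.00086781,  0.00058057]), 'joint_torque': array([ 3.38560185e-04, -5.27571630e+01, -1.26686912e+00, -1.53434461e+01,
       -5.26333472e-02,  6.56995355e-03,  1.65937727e-04]), 'tool_pos': array([ 6.24377822e-01, -7.78681121e-05,  2.37907692e-01]), 'eef_rot': array([ 7.07092693e-01,  7.07120272e-01, -7.06265728e-04, -5.88602854e-04]), 'contact_force': array([-0.6128455 , -0.14928776,  0.46568855]), 'moment': array([ 0.02273163,  0.03073757, -0.0328983 ]), 'finger_force': 0.0, 'opening': 1.0007808510612972}
scene {'fx': 456.5315675753093, 'fy': 456.5315675753093, 'cx': 319.4505620534156, 'cy': 197.37093407518063, 'position': array([ 1.15789757, -0.7753851 ,  0.79300782]), 'attitude': array([ 0.8343974 ,  0.29862144, -0.14947649, -0.43847805])}
side {'fx': 422.1151507356297, 'fy': 422.1151507356297, 'cx': 313.27497034192817, 'cy': 199.65509331146498, 'position': array([-0.06044298,  0.60202111,  0.98979495]), 'attitude': array([-0.34187484,  0.86424593, -0.34002711,  0.14346472])}
wrist {'fx': 311.38232176529146, 'fy': 311.38232176529146, 'cx': 321.03860323463846, 'cy': 197.71503840065677, 'hand_eye': array([[ 3.71630741e-04, -9.61220001e-01, -2.75782470e-01,
         7.04134085e-02],
       [ 9.99999924e-01,  3.89424446e-04, -9.76078792e-06,
         5.84089322e-04],
       [ 1.16778700e-04, -2.75782446e-01,  9.61220073e-01,
        -1.46283823e-01],
       [ 0.00000000e+00,  0.00000000e+00,  0.00000000e+00,
         1.00000000e+00]])}
```

View pics/scene0.png

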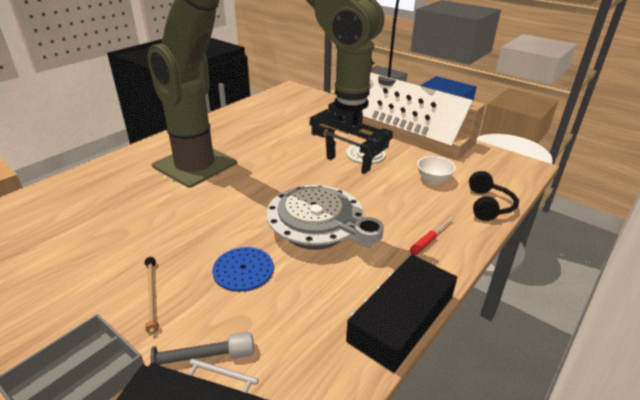

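View pics/side0.png

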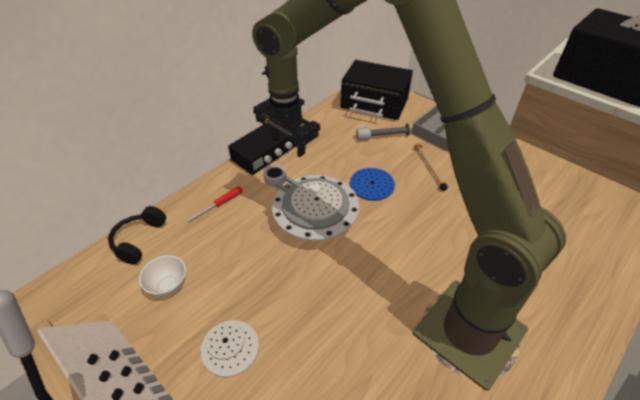

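View pics/wrist0.png

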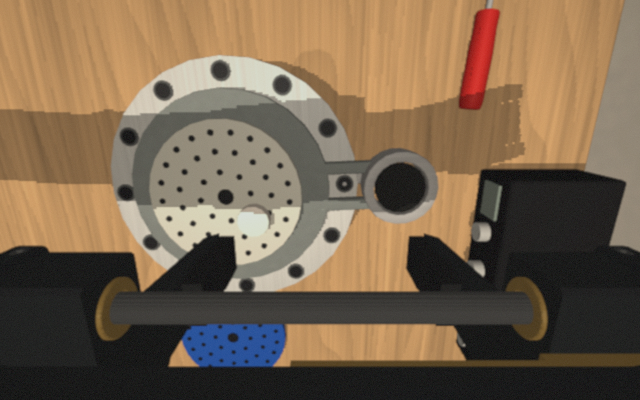

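The wrist view shows the turntable with its collar and black pad at (400,186). The pin hole is at (344,184) and the next hole anticlockwise is at (328,128), towards world +y. In the scene view the pad is at (370,227), and in the side view at (275,174).

Things that could be mistaken for the pad, all rejected:
- the plate's dark holes (e.g. wrist 328,128)
- the headphone cups (scene 481,182 and 486,208)
- the mallet ball (scene 150,262)
- the blue plate (scene 243,268)

The collar pad is the only dark disc inside a steel ring.

```bash
cat > h.py <<'E'
import numpy as np,cv2
from scipy.spatial.transform import Rotation as R
from plant import r
def cam(n,s=None):
    p=r.camera_params(n)
    if n=="wrist":
        H=p["hand_eye"];A=R.from_quat(s["eef_rot"]).as_matrix()
        return p,A@H[:3,:3],A@H[:3,3]+s["tool_pos"]
    return p,R.from_quat(p["attitude"]).as_matrix(),p["position"]
def cast(c,uv,z):
    p,A,o=c;d=A@np.array([(uv[0]-p["cx"])/p["fx"],(uv[1]-p["cy"])/p["fy"],1.])
    return o+d*(z-o[2])/d[2]
def proj(c,X):
    p,A,o=c;v=A.T@(np.array(X)-o);return np.array([p["fx"]*v[0]/v[2]+p["cx"],p["fy"]*v[1]/v[2]+p["cy"]])
def blobs(im,th,amin,amax):
    m=(im.max(2)<th).astype(np.uint8)
    n,l,st,ce=cv2.connectedComponentsWithStats(m)
    return [(ce[i],st[i]) for i in range(1,n) if amin<st[i,4]<amax]
E
python3 - <<'E'
from h import *
from scipy.optimize import least_squares
s=r.get_state();im=cv2.imread("pics/wrist0.png");c=cam("wrist",s)
P=[]
for ce,st in blobs(im,70,60,4000):
    if ce[1]<300 and 100<ce[0]<450: print(ce.round(1),st[2:],cast(c,ce,.064).round(4),cast(c,ce,.094).round(4))
    if ce[1]<300 and 100<ce[0]<340 and 60<st[4]<500: 
        X=cast(c,ce,.064)[:2];P.append(X)
P=np.array(P)
f=lambda v:np.hypot(*(P-v[:2]).T)-.116
o=least_squares(f,P.mean(0),loss="soft_l1",f_scale=.002);print(o.x,f(o.x).round(4))
d=P-o.x;print(np.degrees(np.arctan2(d[:,1],d[:,0])).round(1))
for n in("scene","side"):
    i2=cv2.imread(f"pics/{n}0.png");c2=cam(n)
    g=(370,227) if n=="scene" else (275,174)
    for ce,st in blobs(i2,60,30,2000):
        if np.hypot(*(ce-g))<15: print(n,ce,st[2:],cast(c2,ce,.094).round(4))
cv2.imwrite("pics/crop.png",cv2.resize(im[110:260,280:480],None,fx=3,fy=3))
E
```

```text
[219.6  70.1] [ 15  15 177] [0.5277 0.1056 0.064 ] [0.5368 0.1023 0.094 ]
[281.6  84.5] [ 14  14 158] [0.5866 0.0926 0.064 ] [0.5902 0.0905 0.094 ]
[162.4  90. ] [ 15  15 176] [0.4703 0.0875 0.064 ] [0.4848 0.0859 0.094 ]
[327.3 127.6] [ 16  16 203] [0.6312 0.0518 0.064 ] [0.6306 0.0536 0.094 ]
[128.8 136.4] [ 17  17 224] [0.43  0.043 0.064] [0.4482 0.0455 0.094 ]
[400.2 187.1] [  52   50 2007] [ 0.7087 -0.0098  0.064 ] [ 0.7009 -0.0023  0.094 ]
[344.  183.2] [ 15  15 160] [ 0.6492 -0.0056  0.064 ] [0.647  0.0015 0.094 ]
[125.7 192.3] [ 16  15 189] [ 0.4166 -0.0157  0.064 ] [ 0.4362 -0.0076  0.094 ]
[225.3 196.5] [ 15  14 165] [ 0.5224 -0.0203  0.064 ] [ 0.5321 -0.0118  0.094 ]
[331.2 235.2] [ 13  12 122] [ 0.6362 -0.0648  0.064 ] [ 0.6352 -0.0521  0.094 ]
[150.6 242.5] [ 13  12 114] [ 0.4344 -0.0737  0.064 ] [ 0.4523 -0.0602  0.094 ]
[295.3 271. ] [ 12  11 112] [ 0.5954 -0.1091  0.064 ] [ 0.5982 -0.0923  0.094 ]
[ 0.53329022 -0.01024746] [-0.000e+00 -2.000e-04  3.000e-04 -1.000e-04  2.000e-04  8.000e-04
 -1.012e-01  5.000e-04  1.500e-03  8.000e-04]
[  92.8   62.6  122.8   32.4  152.8 -177.3 -137.2  -27.9 -147.3  -57.9]
scene [368.99333333 225.52666667] [ 19  10 150] [ 0.7021 -0.0045  0.094 ]
side [274.04716981 172.14150943] [ 15   9 106] [ 0.702  -0.0034  0.094 ]
```

View pics/crop.png

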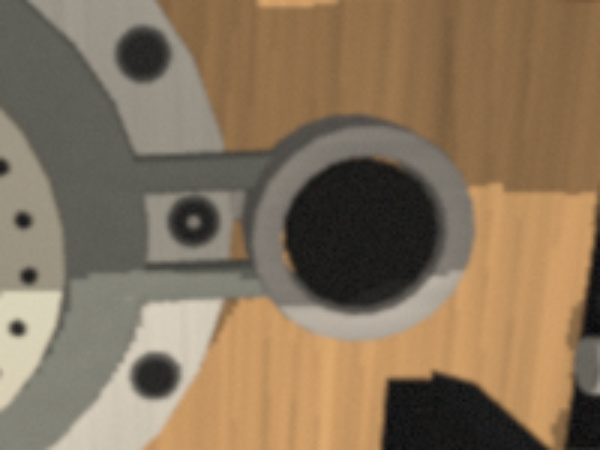

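The close crop confirms a black disc inside the bright ring, joined by two bars, with the pin tip visible in its hole at crop (193,222).

The axis measures (0.533, -0.0105) and the start angle is about 2.5°. That predicts the pad at (0.701, -0.003), and all three cameras agree. I'll shut the gripper and move above it.

{"method": "carry_out", "body": {
  "plan": [
    {"rot":[0,0,0],"xyz":[0,0.02,0.005],"grip":255},
    {"rot":[0,0,0],"xyz":[-0.001,0.04,0.02],"grip":255},
    {"rot":[0,0,0],"xyz":[-0.002,0.06,0.04],"grip":255},
    {"rot":[0,0,0],"xyz":[-0.0025,0.0765,0.06],"grip":255},
    {"rot":[0,0,0],"xyz":[-0.0025,0.0765,0.08],"grip":255},
    {"rot":[0,0,0],"xyz":[-0.0025,0.0765,0.1],"grip":255},
    {"rot":[0,0,0],"xyz":[-0.0025,0.0765,0.118],"grip":255},
    {"rot":[0,0,0],"xyz":[-0.0025,0.0765,0.118],"grip":255}
  ]
}}

```text
clock: 0.82
tool_pos: [0.6983, -0.0027, 0.1161]
eef_rot: [0.707, 0.707, -0.003, -0.003]
contact_force: [-0.0, 0.1, 0.2]
opening: 0.415
finger_force: 0.0
```

{"method": "carry_out", "body": {
  "plan": [
    {"rot":[0,0,0],"xyz":[0,0.002,0],"grip":255},
    {"rot":[0,0,0],"xyz":[0,0.002,0],"grip":255},
    {"rot":[0,0,0],"xyz":[0,0.002,0],"grip":255},
    {"rot":[0,0,0],"xyz":[0,0.002,0],"grip":255},
    {"rot":[0,0,0],"xyz":[0,0.002,0],"grip":255},
    {"rot":[0,0,0],"xyz":[0,0.002,0],"grip":255}
  ]
}}

```text
clock: 1.32
tool_pos: [0.7039, -0.0025, 0.1215]
eef_rot: [0.707, 0.707, 0.0, 0.0]
contact_force: [-0.6, -0.3, -0.1]
opening: 0.007
finger_force: 0.0
```

Run:
```python
from h import *
s=r.get_state();print(s["tool_pos"],s["opening"],s["contact_force"])
a=r.snapshot("wrist")[:,:,::-1];b=r.snapshot("scene")[:,:,::-1][150:290,250:450]
cv2.imwrite("pics/w1.png",a);cv2.imwrite("pics/s1.png",cv2.resize(b,None,fx=3,fy=3))
v=np.vstack([cv2.resize(a,(400,250)),cv2.resize(b,(400,280))]);cv2.imwrite("pics/c1.png",v)
```

```text
[ 0.70385665 -0.00247931  0.12154024] 0.006755422596307148 [-0.56027868 -0.32764011 -0.12078035]
```

View pics/c1.png

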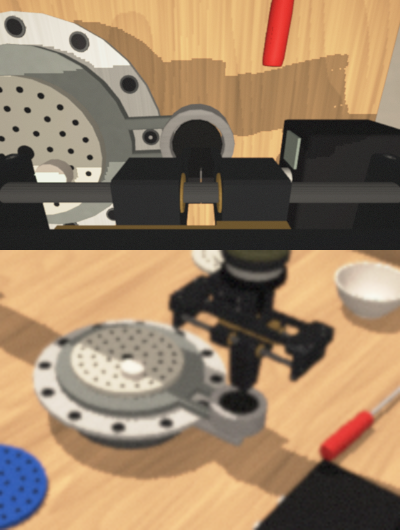

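The wrist and scene views show the shut fingers just above the pad, at about (200,140) and (240,400) in the composite. The tool is about 3 mm too far in x. I'll shift it back and come down to touch.

{"method": "carry_out", "body": {
  "plan": [
    {"rot":[0,0,0],"xyz":[0,-0.003,0.004],"grip":255},
    {"rot":[0,0,0],"xyz":[0,-0.003,0.01],"grip":255},
    {"rot":[0,0,0],"xyz":[0,-0.003,0.017],"grip":255},
    {"rot":[0,0,0],"xyz":[0,-0.003,0.023],"grip":255},
    {"rot":[0,0,0],"xyz":[0,-0.003,0.027],"grip":255},
    {"rot":[0,0,0],"xyz":[0,-0.003,0.031],"grip":255},
    {"rot":[0,0,0],"xyz":[0,-0.003,0.031],"grip":255},
    {"rot":[0,0,0],"xyz":[0,-0.003,0.031],"grip":255}
  ]
}}

```text
clock: 2.08
tool_pos: [0.6999, -0.0025, 0.0898]
eef_rot: [0.707, 0.707, -0.001, -0.0]
contact_force: [-2.5, -0.9, 4.0]
opening: 0.005
finger_force: 2.5
```

{"method": "carry_out", "body": {
  "plan": [
    {"rot":[0,0,0],"xyz":[0,0,0.003],"grip":255},
    {"rot":[0,0,0],"xyz":[0,0,0.006],"grip":255},
    {"rot":[0,0,0],"xyz":[0,0,0.008],"grip":255},
    {"rot":[0,0,0],"xyz":[0,0,0.008],"grip":255},
    {"rot":[0,0,0],"xyz":[0,0,0.008],"grip":255}
  ]
}}

```text
clock: 2.5
tool_pos: [0.7001, -0.0025, 0.0824]
eef_rot: [0.707, 0.707, -0.0, -0.0]
contact_force: [-3.8, 0.2, 6.4]
opening: 0.001
finger_force: 3.4
```

Pressed 11.6 mm with 6.4 N, so the pin should be out. I'll start along the arc.

{"method": "carry_out", "body": {
  "plan": [
    {"rot":[0,0,0],"xyz":[0.0037,-0.0002,0.0005],"grip":255},
    {"rot":[0,0,0],"xyz":[0.0073,-0.0005,0.0005],"grip":255},
    {"rot":[0,0,0],"xyz":[0.011,-0.0008,0.0005],"grip":255},
    {"rot":[0,0,0],"xyz":[0.0146,-0.0013,0.0005],"grip":255},
    {"rot":[0,0,0],"xyz":[0.0182,-0.0018,0.0005],"grip":255},
    {"rot":[0,0,0],"xyz":[0.0218,-0.0024,0.0005],"grip":255},
    {"rot":[0,0,0],"xyz":[0.0254,-0.0031,0.0005],"grip":255},
    {"rot":[0,0,0],"xyz":[0.029,-0.0038,0.0005],"grip":255}
  ]
}}

```text
clock: 3.17
tool_pos: [0.6975, 0.0253, 0.0825]
eef_rot: [0.707, 0.707, 0.0, 0.001]
contact_force: [-1.8, -2.1, 6.2]
opening: 0.006
finger_force: 3.4
```

Run:
```python
from h import *
s=r.get_state();print(s["tool_pos"],s["contact_force"])
a=r.snapshot("wrist")[:,:,::-1];b=r.snapshot("scene")[:,:,::-1][150:290,250:450]
v=np.vstack([cv2.resize(a,(400,250)),cv2.resize(b,(400,280))]);cv2.imwrite("pics/c2.png",v);cv2.imwrite("pics/w2.png",a)
```

```text
[0.69748625 0.02533873 0.08246229] [-1.81179969 -2.05957875  6.22026686]
```

View pics/c2.png

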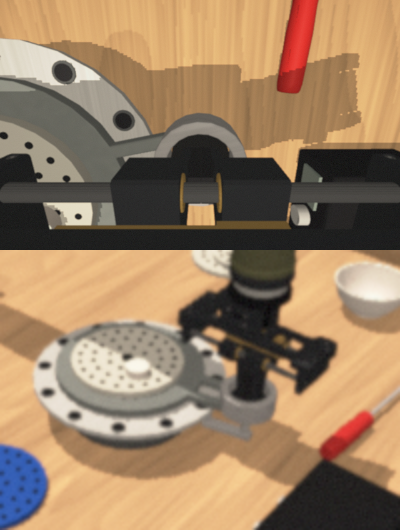

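The wrist and scene views show the table turning with the fingertip in the collar (composite (245,395)), with the puck riding along. I'll carry on.

{"method": "carry_out", "body": {
  "plan": [
    {"rot":[0,0,0],"xyz":[0.0036,-0.0008,0],"grip":255},
    {"rot":[0,0,0],"xyz":[0.0071,-0.0017,0],"grip":255},
    {"rot":[0,0,0],"xyz":[0.0107,-0.0027,0],"grip":255},
    {"rot":[0,0,0],"xyz":[0.0142,-0.0038,0],"grip":255},
    {"rot":[0,0,0],"xyz":[0.0176,-0.0049,0],"grip":255},
    {"rot":[0,0,0],"xyz":[0.0211,-0.0061,0],"grip":255},
    {"rot":[0,0,0],"xyz":[0.0245,-0.0074,0],"grip":255},
    {"rot":[0,0,0],"xyz":[0.0279,-0.0088,0],"grip":255}
  ]
}}

```text
clock: 3.93
tool_pos: [0.6895, 0.0534, 0.0827]
eef_rot: [0.707, 0.707, 0.001, 0.002]
contact_force: [0.0, -0.9, 5.9]
opening: 0.006
finger_force: 3.4
```

{"method": "carry_out", "body": {
  "plan": [
    {"rot":[0,0,0],"xyz":[0.0034,-0.0014,0.0003],"grip":255},
    {"rot":[0,0,0],"xyz":[0.0067,-0.003,0.0005],"grip":255},
    {"rot":[0,0,0],"xyz":[0.01,-0.0045,0.0005],"grip":255},
    {"rot":[0,0,0],"xyz":[0.0133,-0.0062,0.0005],"grip":255},
    {"rot":[0,0,0],"xyz":[0.0165,-0.0079,0.0005],"grip":255},
    {"rot":[0,0,0],"xyz":[0.0197,-0.0097,0.0005],"grip":255},
    {"rot":[0,0,0],"xyz":[0.0197,-0.0097,0.0005],"grip":255},
    {"rot":[0,0,0],"xyz":[0.0197,-0.0097,0.0005],"grip":255}
  ]
}}

```text
clock: 4.6
tool_pos: [0.6794, 0.0744, 0.0822]
eef_rot: [0.707, 0.707, 0.001, 0.001]
contact_force: [-1.8, 0.1, 7.5]
opening: 0.005
finger_force: 3.6
```

Run:
```python
from h import *
s=r.get_state();print(s["tool_pos"],s["contact_force"])
a=r.snapshot("wrist")[:,:,::-1].copy();d=r.snapshot("side")[:,:,::-1].copy();b=r.snapshot("scene")[:,:,::-1].copy()
A=np.array([.533,-.0105])
for n,im in(("wrist",a),("scene",b),("side",d)):
    cv2.imwrite(f"pics/{n}3.png",im)
    c=cam(n,s)
    for off,col in((0,(0,255,0)),(-2.5,(0,0,255))):   # collar outer rim predicted at the target angle, and 2.5 deg short
        t=np.radians(32.5+off);C=A+.168*np.array([np.cos(t),np.sin(t)])
        q=np.array([proj(c,[C[0]+.036*np.cos(k),C[1]+.036*np.sin(k),.096]) for k in np.linspace(0,6.3,60)])
        cv2.polylines(im,[np.round(q*16).astype(int)],True,col,1,shift=4)
v=np.hstack([cv2.resize(a[100:300,220:470],(400,320)),cv2.resize(b[180:280,320:420],(400,400))[:320]]);
cv2.imwrite("pics/c3.png",v)
```

```text
[0.67944705 0.0744222  0.08223443] [-1.77216323  0.07349658  7.54232037]
```

View pics/c3.png

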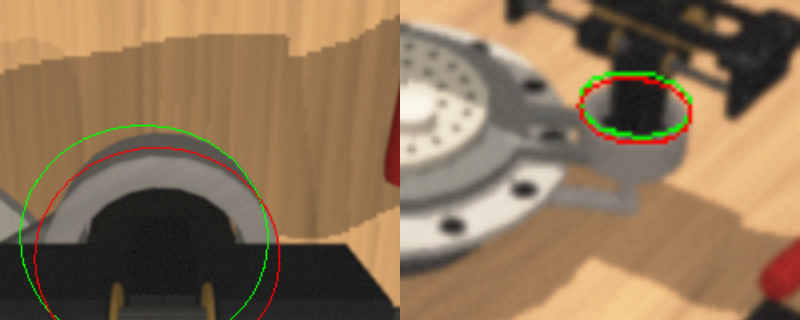

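The composite shows the real rim apex at (155,155), against the red line (30°) at 148 and the green line (32.5°, the goal) at 125. That puts the table at about 29.2°, so it needs roughly 3.2° more.

{"method": "carry_out", "body": {
  "plan": [
    {"rot":[0,0,0],"xyz":[0.002,-0.0012,0],"grip":255},
    {"rot":[0,0,0],"xyz":[0.004,-0.0024,0],"grip":255},
    {"rot":[0,0,0],"xyz":[0.006,-0.0036,0],"grip":255},
    {"rot":[0,0,0],"xyz":[0.008,-0.0049,0],"grip":255},
    {"rot":[0,0,0],"xyz":[0.008,-0.0049,0],"grip":255},
    {"rot":[0,0,0],"xyz":[0.008,-0.0049,0],"grip":255}
  ]
}}

```text
clock: 5.25
tool_pos: [0.6748, 0.082, 0.0822]
eef_rot: [0.707, 0.707, 0.001, 0.001]
contact_force: [-0.5, -1.4, 7.5]
opening: 0.003
finger_force: 3.6
```

Run:
```python
from h import *
s=r.get_state();print(s["tool_pos"],s["contact_force"])
a=r.snapshot("wrist")[:,:,::-1].copy();b=r.snapshot("scene")[:,:,::-1].copy()
A=np.array([.533,-.0105])
for n,im in(("wrist",a),("scene",b)):
    cv2.imwrite(f"pics/{n}4.png",im)
    c=cam(n,s)
    for off,col in((0,(0,255,0)),(-2,(0,0,255))):
        t=np.radians(32.5+off);C=A+.168*np.array([np.cos(t),np.sin(t)])
        q=np.array([proj(c,[C[0]+.036*np.cos(k),C[1]+.036*np.sin(k),.096]) for k in np.linspace(0,6.3,60)])
        cv2.polylines(im,[np.round(q*16).astype(int)],True,col,1,shift=4)
v=np.hstack([cv2.resize(a[100:300,220:470],(400,320)),cv2.resize(b[180:280,320:420],(400,400))[:320]]);
cv2.imwrite("pics/c4.png",v)
```

```text
[0.67480086 0.08197024 0.08224583] [-0.48635222 -1.3968143   7.49544889]
```

View pics/c4.png

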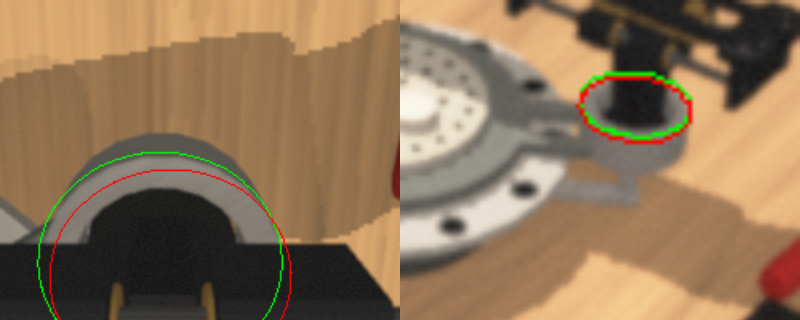

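In the composite the rim apex is at about (158,155), right on the green line at 153, so the table is in line. I'll lift straight up to let the pin rise.

{"method": "carry_out", "body": {
  "plan": [
    {"rot":[0,0,0],"xyz":[0,0,-0.003],"grip":255},
    {"rot":[0,0,0],"xyz":[0,0,-0.007],"grip":255},
    {"rot":[0,0,0],"xyz":[0,0,-0.012],"grip":255},
    {"rot":[0,0,0],"xyz":[0,0,-0.018],"grip":255},
    {"rot":[0,0,0],"xyz":[0,0,-0.03],"grip":255},
    {"rot":[0,0,0],"xyz":[0,0,-0.05],"grip":255},
    {"rot":[0,0,0],"xyz":[0,0,-0.075],"grip":255},
    {"rot":[0,0,0],"xyz":[0,0,-0.1],"grip":255}
  ]
}}

```text
clock: 6.02
tool_pos: [0.6725, 0.0822, 0.1815]
eef_rot: [0.707, 0.707, -0.001, -0.001]
contact_force: [0.2, -0.5, -0.0]
opening: 0.001
finger_force: 0.0
```

{"method": "carry_out", "body": {
  "plan": [
    {"rot":[0,0,0],"xyz":[-0.02,0,-0.02],"grip":255},
    {"rot":[0,0,0],"xyz":[-0.05,-0.02,-0.03],"grip":255},
    {"rot":[0,0,0],"xyz":[-0.08,-0.04,-0.04],"grip":255},
    {"rot":[0,0,0],"xyz":[-0.08,-0.04,-0.04],"grip":255},
    {"rot":[0,0,0],"xyz":[-0.08,-0.04,-0.04],"grip":255},
    {"rot":[0,0,0],"xyz":[-0.08,-0.04,-0.04],"grip":255},
    {"rot":[0,0,0],"xyz":[-0.08,-0.04,-0.04],"grip":255}
  ]
}}

```text
clock: 6.6
tool_pos: [0.6335, 0.004, 0.2206]
eef_rot: [0.706, 0.708, 0.0, -0.001]
contact_force: [-0.3, 0.4, -0.3]
opening: 0.005
finger_force: 0.0
```

Run:
```python
from h import *
s=r.get_state();print(s["tool_pos"],s["contact_force"])
a=r.snapshot("wrist")[:,:,::-1].copy();b=r.snapshot("scene")[:,:,::-1].copy();d=r.snapshot("side")[:,:,::-1].copy()
A=np.array([.533,-.0105])
for n,im,g in(("wrist",a,None),("scene",b,None),("side",d,None)):
    cv2.imwrite(f"pics/{n}5.png",im);c=cam(n,s)
    t=np.radians(32.5);C=A+.168*np.array([np.cos(t),np.sin(t)]);g=proj(c,[*C,.094])
    for ce,st in blobs(im,70,25,6000):
        if np.hypot(*(ce-g))<25:
            X=cast(c,ce,.094);e=X[:2]-A;print(n,ce.round(1),g.round(1),st[2:],X.round(4),np.hypot(*e).round(4),np.degrees(np.arctan2(e[1],e[0])).round(2), 'if z=.085:',cast(c,ce,.085).round(4))
g=np.round(proj(cam("wrist",s),[*C,.094])).astype(int)
h=np.round(proj(cam("scene"),[*C,.094])).astype(int)
u=max(g[0]-130,0);w=max(g[1]-100,0)
v=np.hstack([cv2.resize(a[w:w+200,u:u+250],(400,320)),cv2.resize(b[h[1]-40:h[1]+40,h[0]-70:h[0]+30],(400,320))])
cv2.imwrite("pics/c5.png",v)
```

```text
[0.63351986 0.00395791 0.22057949] [-0.30286149  0.44149467 -0.25058515]
wrist [370.4 102.2] [369.7 102. ] [  58   61 2683] [0.6753 0.0797 0.094 ] 0.1685 32.36 if z=.085: [0.6767 0.0798 0.085 ]
scene [378.  206.8] [378.3 206. ] [ 17  10 129] [0.676  0.0762 0.094 ] 0.1673 31.23 if z=.085: [0.6698 0.0872 0.085 ]
side [260.1 189.8] [259.8 190.4] [ 15  10 122] [0.6761 0.0777 0.094 ] 0.168 31.64 if z=.085: [0.6835 0.0724 0.085 ]
```

View pics/c5.png

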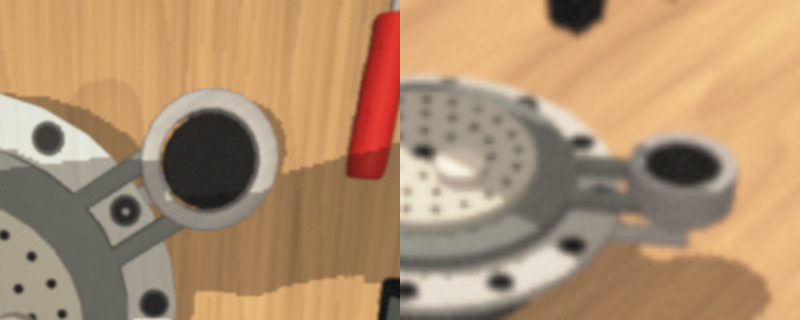

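The wrist crop shows the pin tip centred in the next hole at (125,212) and the pad seated in the collar at (208,160). All three views agree on a pad height of 94 mm, so the plunger is fully up, and the angle is about 32.4° against 32.5° expected. The plate and puck rode along, so I'm handing in.

```bash
python3 -c "
from plant import r
print(r.finish_job())"
```

```text
the job is handed in; nothing more can be done
None
```

The job is handed in: the table went 30° anticlockwise to the very next hole and the plunger sprang fully up into it, with the plate and puck riding along; no verdict was returned.

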